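Crank open the bean dispenser

ROBOT

A 6-joint arm with a two-finger parallel gripper is mounted at the origin on a cart in front of the work surface, level with it; the furniture and walls round the work are solid. World frame = base frame: x ahead of the robot, y to its left, z up, the work surface at z = 0. Lengths are in m, angles in rad, forces in N, time in s.
With the tool pointing down it reaches from about 0.35 to 0.85 m from the base axis. Payload 8.1 kg.
Tool frame: the origin (TCP) lies at the very end of the fingers, on their centre line; the grasp point (between the pads) lies 19 mm behind it; z points along the fingers, y is the line along which they close (so a half turn about z gives the same grasp; the last joint's range is limited). The gripper opens to 85 mm and grips with 20 to 120 N. Pads are 22 mm wide; open, the fingers measure 114 mm over their backs; the gripper's body (76 mm by 85 mm) begins 54 mm behind the grasp point. The pads swing forward as they close: fully open they stand 13 mm farther back than shut.
Start: joints at [1.067, 0.13, 1.488, -0, 1.523, -0.085], TCP at [0.244, 0.548, 0.231] pointing down, gripper open.
Joint ranges: [-2.96, 2.96], [-0.89, 2.26], [0.02, 2.5], [-1.34, 4.48], [0, 2.73], [-2.66, 2.66]. Speed limits (rad/s): [2.39, 2.39, 2.79, 3.14, 3.14, 3.14].

INTERFACE

Orientations are given as a unit quaternion [w, x, y, z].
In Python, from workcell import bot, eyes, workorder gives the robot as it stands.
- The arm moves only by the tool play_rows, never from a script. Its argument "plan" is a list of rows, each a list of 3 entries, a list of its own where there are three numbers: the shift along the tool's x, y, z in units of 0.2 m (1.0 is 0.2 m), then the turn, a rotation vector about the tool's x, y, z in units of 0.15 rad (1.0 is 0.15 rad), then the closure, from 0 (fully open) to 1 (shut). In form: [[[x, y, z], [ax, ay, az], gripper], ...]. A call has exactly 8 rows; each row shifts and turns the commanded pose from where the row before left it, along the tool's axes as they then stand; what a row does not reach is not made up. A row lasts 1/10 s, in which the tool goes at most 50 mm and 8.59 degrees, less where a joint would pass 70% of its speed; a pose out of reach is approached as far as the arm can. A call with a number of a shift or a turn outside -1 to 1 is refused whole. A call with a gripper value outside its range is refused whole. The fingers move at their own pace and stop on an object; the grip force is fixed at half the most. Time passes only in rows, so rows that do not move let the fingers close, or fill a call up. It gives the time, the measured TCP pose, the force, the opening and the grip force at its end, in the units of the state.
- bot.read_state(): the state, without advancing time (a new reading comes with each control period).
- eyes.capture(name): name is "scene" or "top"; returns a dict with "image" (480x640x3 uint8, red, green, blue), "intrinsics" (3x3 intrinsics, pixels), "R" (3x3) and "t" (3): a world point X has camera coordinates R X + t. Camera axes: x right, y down, z forward; pixel columns grow to the right and rows downward; lengths in m; the calibration is good to about 2 mm. A picture is of the moment at which its call begins. There is no depth.
- workorder.hand_in(): hands the job in; it is judged then, once.
Trained networks look in a picture, given as the dict that the camera call returned (one of the last four; its "shot" number tells which), for a name from the list of things; names that differ only in an ending like _2 or _b are one class to them, and where a whole thing is asked for, a point or a joint stands for the part that bears it (a point fixed in the world has none). Each returns a list of dicts, best first, with "conf" (0 to 1); they miss things now and then, are a little off and sometimes report something else, mostly with a low value. They report only what shows in the picture. A call takes as long as a camera call.
- eyes.recognise(target, picture): "rect" ([centre column, centre row, width, height] in pixels, round what is visible of it).
- eyes.regions_of(target, picture): "mask" (480x640 bool, what is visible of it) and "rect" ([centre column, centre row, width, height] in pixels, round what is visible of it).
The state is a dict: "clock": time; "joints": joint angles; "qd": joint speeds; "joint_efforts": joint torques, N m; "tool_pos": TCP position; "tcp_rot": TCP orientation; "wrist_force": force on the tool from outside, world axes, zero at the start; "wrist_torque": the same for the moment, N m; "gripper_width": opening from 0.0 (shut) to 1.0 (fully open); "finger_force": force on a finger pad.
Only numpy, scipy, OpenCV 4.12 (cv2) and the standard library are available. Lean on these libraries where they do the work, as an engineer would, in place of code of your own. Each camera call takes 0.05 s, during which the arm holds its last target. There are 200 camera calls.

TASK

Take the crank from the wooden board and fit it fully home on the square spindle on top of the metal bean dispenser. Turn it clockwise (seen from above) until the red pointer reaches the green mark, which opens the shutter; then lift the crank straight off and stand it upright on the wooden board again.

Things in the scene. Friction and masses are not known exactly. Their poses are not given: they have to be found in the camera images.
- crank_grip (a point): Loose black crank, 0.25 kg, 62 mm tall, upright on its 42 mm square foot. Point: on the hub's axis, 42 mm above its underside. z up, x along the arm. Black hub 32 mm square, sides along x and y, 10-62 mm up: grip across y. Arm 13-20 mm up; red knob of 22 mm, 82 mm out along +x, top 62 mm up. Underside: square socket, 19 mm wide, 28 mm deep, sides along x, y.
- spindle_top (a point): Tip of the square brass spindle in the middle of the dispenser's lid (fixed silvery can, black lid, 124 mm wide, 110 mm high). z up; x along the red pointer, turning with the spindle. 16 mm square, sides along x, y; top 10 mm tapers to 7. Crank fits in any of 4 positions, 12 degrees play; when home it stands on the disc 24 mm below this point, crank_grip 18 mm above it.
- spindle (a joint): Spindle angle, rad: 0 = stop at the white mark (shut), growing clockwise seen from above to 1.2 (69 degrees) = stop at the green mark (open). Starts between 0 and 0.25. Friction 0.06 N m, no spring: stays where left.
- board_top (a point): Centre of the top face of the brown wooden chopping board, fixed on the worktop: 190 mm along x, 270 mm along y, 20 mm thick; z up. Only the crank stands on it.

How it is judged:
On the way, in this order (a step that is already met when the one before it is completed fails the run):
1. the crank is fitted home on the square spindle (horizontal distance between crank_grip and spindle_top below 0.01 m and z of crank_grip in the frame of spindle_top below 0.024 m and angle between crank_grip's own z axis and vertical below 0.17 rad), for 0.2 s.
2. with the crank on it, the spindle is turned to the green mark (within 14 degrees) (value of joint spindle above 0.95 rad and horizontal distance between crank_grip and spindle_top below 0.012 m and z of crank_grip in the frame of spindle_top below 0.03 m), for 0.2 s.
At the end, for the whole second after the job is handed in: The spindle is within 0.25 rad (14 degrees) of the green mark (joint above 0.95), and the crank stands at rest on its foot on the wooden board, upright within 10 degrees, its hub's axis over the board (value of joint spindle above 0.95 rad and angle between crank_grip's own z axis and vertical below 0.17 rad and x of crank_grip in the frame of board_top between -0.095 and 0.095 m and y of crank_grip in the frame of board_top between -0.135 and 0.135 m and z of crank_grip in the frame of board_top between 0.032 and 0.052 m); the robot touches nothing.
It also fails if it takes over 48 s, if anything falls off the work surface, if the arm or the gripper's body presses on something with over 40 N, if the wrist force passes 120 N, or if a joint passes its speed limit or range.

## Working session

There is one attempt and no reset: what is moved stays moved. The work goes in short steps, Python scripts to look and compute and a tool call to move; the robot and the scene stay as the last step left them, time stands still between calls to the robot, and variables do not carry over. Pictures are saved under pics/ and viewed, at most 10 in all, crops included, and the job is handed in when it is done.

Besides the shell and the picture viewer there is one more tool, called by a JSON object that holds its "method" and its "body", one argument or row to a line. play_rows: Moves the arm, as the interface text tells. Its arguments: {"type":"object","properties":{"plan":{"type":"array"}},"required":["plan"]}

```bash
mkdir -p pics
cat > h.py <<'E'
import numpy as np, cv2
from workcell import bot, eyes, workorder
def ray(p,u,v):
    R=np.array(p["R"]);t=np.array(p["t"]);K=np.array(p["intrinsics"])
    d=R.T@np.linalg.inv(K)@np.array([u,v,1.]); c=-R.T@t
    return c,d
def at(p,u,v,z):
    c,d=ray(p,u,v); return c+d*(z-c[2])/d[2]
def proj(p,X):
    x=np.array(p["intrinsics"])@(np.array(p["R"])@np.array(X)+np.array(p["t"])); return x[:2]/x[2]
def save(p,n): cv2.imwrite(f"pics/{n}.png",np.ascontiguousarray(p["image"][:,:,::-1]))
E
python3 - <<'E'
from h import *
for n in("scene","top"):
    p=eyes.capture(n);save(p,n+"0")
    c,_=ray(p,320,240);print(n,"cam",c.round(3))
    for t in("crank_grip","spindle_top","board_top"):
        for r in eyes.regions_of(t,p)[:2]:
            print(t,round(r["conf"],2),np.round(r["rect"],1), at(p,*r["rect"][:2],0.06).round(3))
s=bot.read_state();print(s)
E
```

```text
scene cam [ 0.142 -0.57   0.59 ]
crank_grip 0.62 [406.1 354.1  70.9  86.1] [ 0.52  -0.187  0.06 ]
board_top 0.77 [384.8 350.9 199.6 171.1] [ 0.502 -0.167  0.06 ]
top cam [0.364 0.033 0.938]
crank_grip 0.8 [433.1 260.1  66.9  26. ] [ 0.525 -0.182  0.06 ]
spindle_top 0.87 [250.8 237.4  34.3  35.4] [0.563 0.156 0.06 ]
board_top 0.9 [390.6 257.8 147.  102.6] [ 0.528 -0.104  0.06 ]
{'clock': 0.4, 'joints': array([ 1.06655864e+00,  1.30523546e-01,  1.48836540e+00,  1.11519635e-05,
        1.52301284e+00, -8.54312792e-02]), 'qd': array([ 0.00032134,  0.00091301, -0.00309447, -0.00010138,  0.0031115 ,
       -0.00026778]), 'joint_efforts': array([-6.92204412e-04, -5.68515801e+01, -5.00101948e+01, -2.30923233e-04,
        5.48139928e-03,  3.81212169e-05]), 'tool_pos': array([0.24395386, 0.5480732 , 0.23112744]), 'tcp_rot': array([-5.02427284e-05,  2.07876438e-01,  9.78155081e-01, -1.46276326e-04]), 'wrist_force': array([-0.30726451,  0.6003433 ,  0.80349647]), 'wrist_torque': array([ 0.01694001,  0.01851282, -0.02886471]), 'finger_force': 0.0, 'gripper_width': 1.0002206761744035}
```

Run:
```python
import cv2,numpy as np
a=cv2.imread("pics/top0.png");
c=cv2.resize(a[170:330,190:490],None,fx=2.6,fy=2.6,interpolation=cv2.INTER_CUBIC)
cv2.imwrite("pics/top0c.png",c)
```

```text
(no output)
```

View pics/scene0.png

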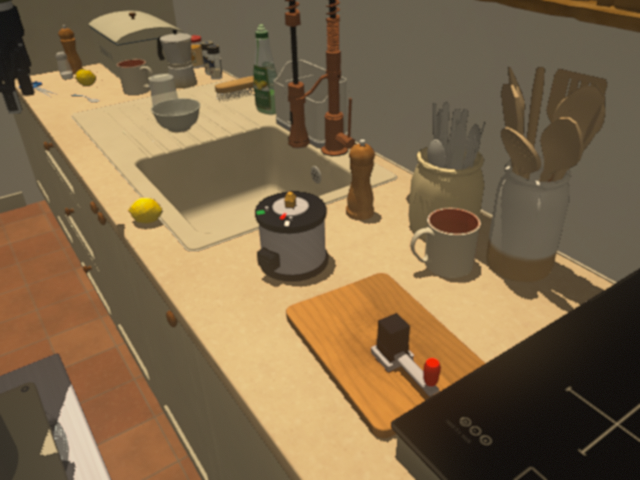

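View pics/top0c.png

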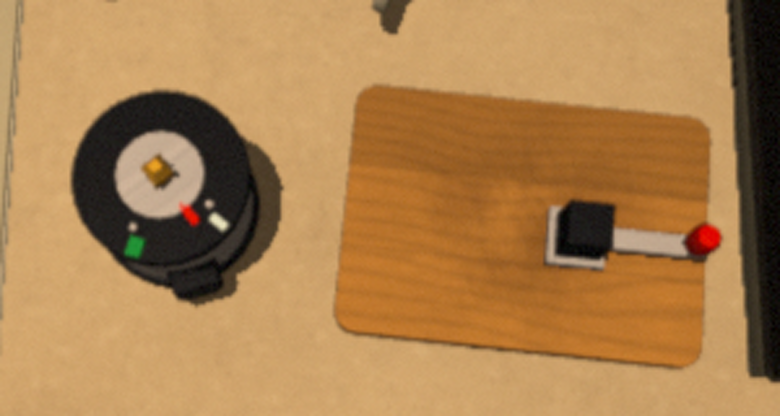

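Top view (crop): the spindle is at about (157,170) and its red pointer points down and to the right. White mark is at (218,222), green at (135,245). The crank hub is at (585,230) with its arm pointing right (−y) to the knob at (703,240). The scene view agrees, and a pepper mill stands behind the dispenser. Next I fit the known shapes to colour masks.

```bash
cat >> h.py <<'E'
from scipy.optimize import minimize
def boxpts(c,yaw,secs):
    P=[]
    for w,z in secs:
        for sx in(-1,1):
            for sy in(-1,1):
                x,y=sx*w/2,sy*w/2
                P.append([c[0]+x*np.cos(yaw)-y*np.sin(yaw),c[1]+x*np.sin(yaw)+y*np.cos(yaw),c[2]+z])
    return P
def hullmask(p,P,S=4):
    q=np.array([proj(p,X) for X in P])
    m=np.zeros((480*S,640*S),np.float32)
    h=cv2.convexHull(((q+.5)*S).astype(np.float32)).astype(np.int32)
    cv2.fillConvexPoly(m,h,1.)
    return cv2.resize(m,(640,480),interpolation=cv2.INTER_AREA)
def fit(obs,f,x0,step):
    def cost(x):
        return sum(np.abs(hullmask(p,f(x))-m).sum()/m.sum() for p,m in obs)
    x0=np.array(x0,float);sim=np.vstack([x0]+[x0+np.eye(len(x0))[i]*step[i] for i in range(len(x0))])
    r=minimize(cost,x0,method="Nelder-Mead",options=dict(initial_simplex=sim,xatol=1e-4,fatol=1e-4,maxiter=150))
    return r.x,r.fun
def hsv(p): return cv2.cvtColor(np.ascontiguousarray(p["image"]),cv2.COLOR_RGB2HSV).astype(int)
def win(m,u,v,r):
    o=np.zeros(m.shape,np.float32);u,v=int(u),int(v);o[v-r:v+r,u-r:u+r]=m[v-r:v+r,u-r:u+r];return o
E
python3 - <<'E'
from h import *
ps,pt=eyes.capture("scene"),eyes.capture("top")
# hub
dark=lambda p:(p["image"].max(2)<70)
obs=[(ps,win(dark(ps),393,337,24)),(pt,win(dark(pt),415,258,14))]
print([m.sum() for _,m in obs])
x,f=fit(obs,lambda x:boxpts([x[0],x[1],0.02],x[2],[(.032,.010),(.032,.062)]),[.53,-.155,-.08],[.01,.01,.1]);print("hub",x.round(4),f)
# knob
for p,(u,v) in((pt,(460,262)),(ps,(431,370))):
    h=hsv(p);m=win(((h[...,0]<6)|(h[...,0]>174))&(h[...,1]>180)&(h[...,2]>110),u,v,20)
    yy,xx=np.nonzero(m);print("knob",at(p,xx.mean(),yy.mean(),.065).round(4))
# spindle
o=[]
for p,(u,v) in((ps,(290,198)),(pt,(251,236))):
    h=hsv(p);m=win((h[...,1]>120)&(h[...,0]>8)&(h[...,0]<30)&(h[...,2]>60),u,v,11);o.append((p,m));print(m.sum())
x,f=fit(o,lambda x:boxpts(x[:3],x[3],[(.016,-.024),(.016,-.010),(.007,0)]),[.56,.15,.135,.6],[.01,.01,.01,.2]);print("spin",x.round(4),f)
c=x[:3]
for n,u,v in(("pt",190,215),("white",218,222),("green",135,245)):
    X=at(pt,190+u/2.6,170+v/2.6,c[2]-.024);d=X-c;print(n,np.degrees(np.arctan2(d[1],d[0])),np.hypot(d[0],d[1]))
vis=[cv2.resize(p["image"][v-25:v+25,u-25:u+25],None,fx=5,fy=5) for p,u,v in((ps,393,337),(pt,415,258),(ps,290,198),(pt,251,236))]
msk=[cv2.resize(np.repeat(m[v-25:v+25,u-25:u+25,None]*255,3,2).astype(np.uint8),None,fx=5,fy=5) for (p,m),u,v in zip(obs+o,(393,415,290,251),(337,258,198,236))]
im=np.vstack([np.hstack(vis),np.hstack(msk)]);cv2.imwrite("pics/m.png",cv2.resize(im,(800,400))[:,:,::-1])
E
```

```text
[np.float32(1060.0), np.float32(421.0)]
hub [ 0.529  -0.1486 -0.0392] 0.45031625032424927
knob [ 0.5234 -0.2327  0.065 ]
knob [ 0.5287 -0.2252  0.065 ]
150.0
91.0
spin [0.553  0.1479 0.1406 0.6042] 0.4778205156326294
pt -143.00429659551992 0.036967307227058814
white -129.61112438610695 0.053305833747103626
green 165.05302566146636 0.052090383009815826
```

View pics/m.png

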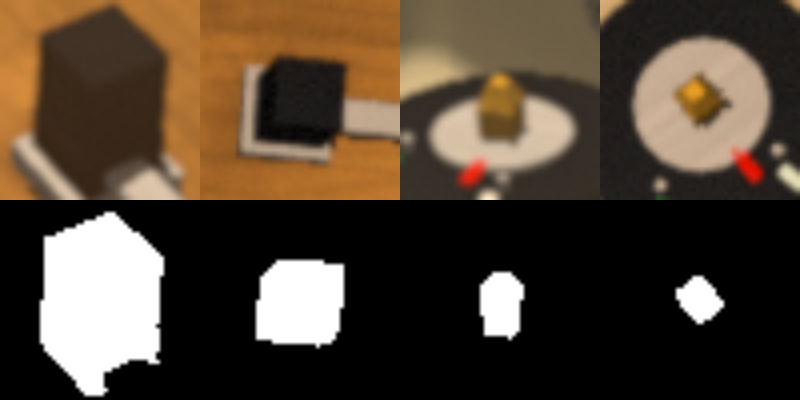

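```bash
cat >> h.py <<'E'
from scipy.spatial.transform import Rotation as Ro
def plan(pos,phi,n,turnrows=None):
    """rows to bring TCP to pos, tool down, tool-y heading phi deg; straight line in n rows"""
    s=bot.read_state();q=np.array(s["tcp_rot"]);R=Ro.from_quat(q[[1,2,3,0]])
    f=np.radians(phi);y=np.array([np.cos(f),np.sin(f),0]);z=np.array([0,0,-1.])
    T=Ro.from_matrix(np.stack([np.cross(y,z),y,z],1))
    rv=(R.inv()*T).as_rotvec();k=turnrows or n
    d=(np.array(pos)-s["tool_pos"])/n
    for i in range(n):
        Ri=R*Ro.from_rotvec(rv*min(i,k)/k)
        print(i,(Ri.inv().apply(d)/.2).round(3).tolist(),(rv/k/.15 if i<k else rv*0).round(3).tolist())
E
python3 -c "
from h import *
plan([.529,-.149,.2],-3,16,8)"
```

```text
0 [-0.17, -0.163, 0.01] [-0.0, 0.0, 1.004]
1 [-0.192, -0.135, 0.01] [-0.0, 0.0, 1.004]
2 [-0.211, -0.105, 0.01] [-0.0, 0.0, 1.004]
3 [-0.224, -0.072, 0.01] [-0.0, 0.0, 1.004]
4 [-0.232, -0.038, 0.01] [-0.0, 0.0, 1.004]
5 [-0.235, -0.003, 0.01] [-0.0, 0.0, 1.004]
6 [-0.233, 0.033, 0.01] [-0.0, 0.0, 1.004]
7 [-0.226, 0.067, 0.01] [-0.0, 0.0, 1.004]
8 [-0.213, 0.1, 0.01] [-0.0, 0.0, 0.0]
9 [-0.213, 0.1, 0.01] [-0.0, 0.0, 0.0]
10 [-0.213, 0.1, 0.01] [-0.0, 0.0, 0.0]
11 [-0.213, 0.1, 0.01] [-0.0, 0.0, 0.0]
12 [-0.213, 0.1, 0.01] [-0.0, 0.0, 0.0]
13 [-0.213, 0.1, 0.01] [-0.0, 0.0, 0.0]
14 [-0.213, 0.1, 0.01] [-0.0, 0.0, 0.0]
15 [-0.213, 0.1, 0.01] [-0.0, 0.0, 0.0]
```

{"method": "play_rows", "body": {
  "plan": [
    [[-0.17,-0.16,0],[0,0,1],0],
    [[-0.19,-0.135,0],[0,0,1],0],
    [[-0.21,-0.105,0],[0,0,1],0],
    [[-0.225,-0.07,0],[0,0,1],0],
    [[-0.23,-0.04,0],[0,0,1],0],
    [[-0.235,0,0],[0,0,1],0],
    [[-0.23,0.03,0],[0,0,1],0],
    [[-0.225,0.065,0],[0,0,1],0]
  ]
}}

```text
clock: 1.3
tool_pos: [0.3865, 0.2002, 0.2317]
tcp_rot: [0.0, 0.726, 0.688, 0.001]
wrist_force: [0.2, 0.9, -0.6]
gripper_width: 0.999
finger_force: 0.0
```

{"method": "play_rows", "body": {
  "plan": [
    [[-0.21,0.1,0.02],[0,0,0],0],
    [[-0.21,0.1,0.02],[0,0,0],0],
    [[-0.21,0.1,0.02],[0,0,0],0],
    [[-0.21,0.1,0.02],[0,0,0],0],
    [[-0.21,0.1,0.02],[0,0,0],0],
    [[-0.21,0.1,0.02],[0,0,0],0],
    [[-0.15,0.07,0.02],[0,0,0],0],
    [[0,0,0],[0,0,0],0]
  ]
}}

```text
clock: 2.1
tool_pos: [0.5069, -0.09, 0.2026]
tcp_rot: [0.0, 0.725, 0.688, -0.001]
wrist_force: [0.4, 1.4, -0.3]
gripper_width: 1.002
finger_force: 0.0
```

```bash
python3 -c "
from h import *
plan([.529,-.149,.12],-3,4)
p=eyes.capture('scene');cv2.imwrite('pics/g1.png',cv2.resize(p['image'][230:430,280:520],None,fx=3,fy=3)[:,:,::-1])"
```

```text
0 [-0.072, 0.031, 0.103] [-0.001, 0.002, 0.0]
1 [-0.072, 0.031, 0.103] [-0.001, 0.002, 0.0]
2 [-0.072, 0.031, 0.103] [-0.001, 0.002, 0.0]
3 [-0.072, 0.031, 0.103] [-0.001, 0.002, 0.0]
```

View pics/g1.png

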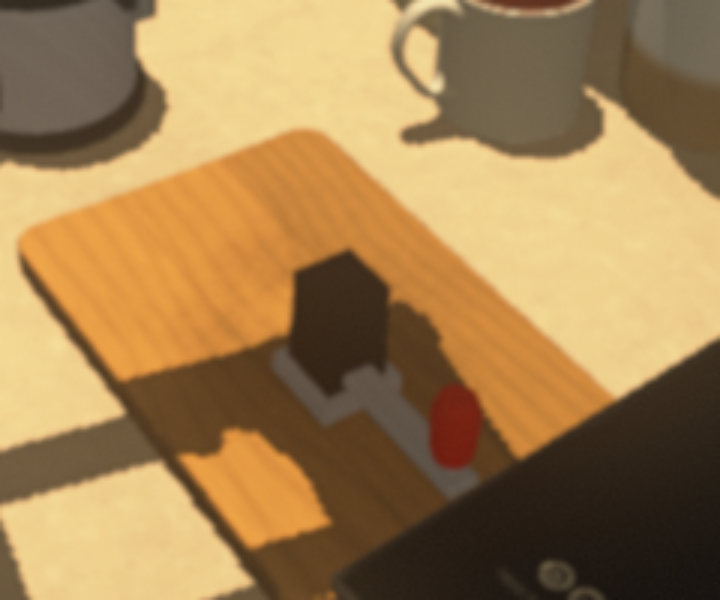

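The picture shows the crank undisturbed, with its hub at crop (340,320) in the gripper's shadow. The gripper itself is above the crop. Descending.

{"method": "play_rows", "body": {
  "plan": [
    [[-0.07,0.03,0.1],[0,0,0],0],
    [[-0.07,0.03,0.1],[0,0,0],0],
    [[-0.07,0.03,0.1],[0,0,0],0],
    [[-0.075,0.03,0.1],[0,0,0],0],
    [[0,0,0.1],[0,0,0],0],
    [[0,0,0.1],[0,0,0],0],
    [[0,0,0.1],[0,0,0],0],
    [[0,0,0],[0,0,0],0]
  ]
}}

```text
clock: 2.95
tool_pos: [0.5253, -0.1423, 0.0604]
tcp_rot: [-0.003, 0.724, 0.69, -0.001]
wrist_force: [-0.7, -0.6, 0.3]
gripper_width: 0.998
finger_force: 0.0
```

```bash
python3 -c "
from h import *
plan([.529,-.149,.043],-3,2)
p=eyes.capture('scene');cv2.imwrite('pics/g2.png',cv2.resize(p['image'][230:430,280:520],None,fx=3,fy=3)[:,:,::-1])"
```

```text
0 [-0.016, 0.01, 0.044] [-0.017, -0.006, 0.018]
1 [-0.016, 0.01, 0.044] [-0.017, -0.006, 0.018]
```

View pics/g2.png

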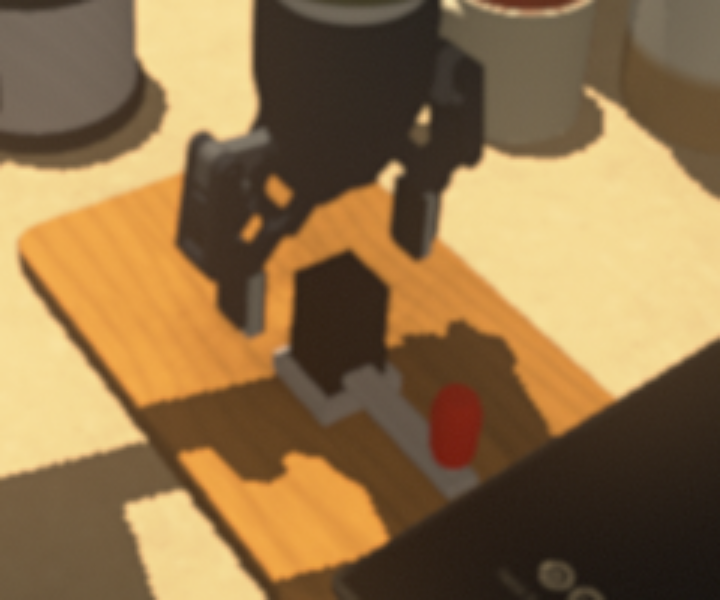

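The fingers straddle the hub at crop (340,320), one at (240,300) and the other at (415,220). Lowering and closing.

{"method": "play_rows", "body": {
  "plan": [
    [[-0.015,0.01,0.045],[0,0,0],0],
    [[-0.015,0.01,0.045],[0,0,0],0],
    [[0,0,0],[0,0,0],0],
    [[0,0,0],[0,0,0],0.5],
    [[0,0,0],[0,0,0],1],
    [[0,0,0],[0,0,0],1],
    [[0,0,0],[0,0,0],1],
    [[0,0,0],[0,0,0],1]
  ]
}}

```text
clock: 3.8
tool_pos: [0.5317, -0.1506, 0.0457]
tcp_rot: [0.0, 0.724, 0.69, 0.0]
wrist_force: [-1.3, 0.1, 3.1]
gripper_width: 0.37
finger_force: 60.1
```

{"method": "play_rows", "body": {
  "plan": [
    [[0,0,0],[0,0,0],1],
    [[0,0,-0.1],[0,0,0],1],
    [[0,0,-0.2],[0,0,0],1],
    [[0,0,-0.2],[0,0,0],1],
    [[0,0,-0.2],[0,0,0],1],
    [[0,0,-0.2],[0,0,0],1],
    [[0,0,-0.1],[0,0,0],1],
    [[0,0,0],[0,0,0],1]
  ]
}}

```text
clock: 4.6
tool_pos: [0.5332, -0.1511, 0.2492]
tcp_rot: [0.003, 0.724, 0.69, 0.001]
wrist_force: [0.2, 0.3, -3.0]
gripper_width: 0.365
finger_force: 59.9
```

Run:
```python
from h import *
s=bot.read_state();print(s["tool_pos"],s["gripper_width"],s["finger_force"])
ps,pt=eyes.capture("scene"),eyes.capture("top")
a=cv2.resize(ps["image"][150:400,280:530],(400,400));b=cv2.resize(pt["image"][160:360,320:520],(400,400))
cv2.imwrite("pics/l1.png",np.hstack([a,b])[:,:,::-1])
```

```text
[ 0.53321147 -0.15107383  0.24917876] 0.3646170797669844 59.919108152389526
```

View pics/l1.png

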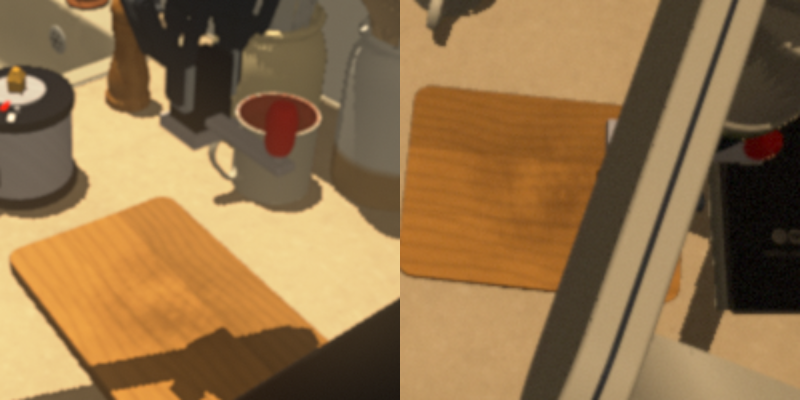

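The crank is held upright. The scene half shows the foot at (215,130) and the knob at (280,125), and the board is empty.

Run:
```python
from h import *
ps,pt=eyes.capture("scene"),eyes.capture("top")
b=at(ps,360,213,0);print("mill base",b)
for z in(.15,.18,.2,.22,.25): print(z,proj(ps,[b[0]+.01,b[1]+.01,z]).round(0))
plan([.553,.148,.25],36,7)
```

```text
mill base [0.75059661 0.20911419 0.        ]
0.15 [362. 141.]
0.18 [362. 126.]
0.2 [363. 116.]
0.22 [363. 106.]
0.25 [363.  90.]
0 [0.213, 0.006, -0.005] [-0.003, -0.003, -0.644]
1 [0.212, 0.027, -0.005] [-0.003, -0.003, -0.644]
2 [0.208, 0.047, -0.005] [-0.003, -0.003, -0.644]
3 [0.203, 0.067, -0.005] [-0.003, -0.003, -0.644]
4 [0.195, 0.086, -0.005] [-0.003, -0.003, -0.644]
5 [0.186, 0.104, -0.005] [-0.003, -0.003, -0.644]
6 [0.175, 0.122, -0.005] [-0.003, -0.003, -0.644]
```

{"method": "play_rows", "body": {
  "plan": [
    [[0.21,0.005,0],[0,0,-0.64],1],
    [[0.21,0.025,0],[0,0,-0.64],1],
    [[0.21,0.045,0],[0,0,-0.64],1],
    [[0.2,0.065,0],[0,0,-0.64],1],
    [[0.195,0.085,0],[0,0,-0.64],1],
    [[0.185,0.105,0],[0,0,-0.65],1],
    [[0.175,0.12,0],[0,0,-0.65],1],
    [[0,0,0.1],[0,0,0],1]
  ]
}}

```text
clock: 5.6
tool_pos: [0.5534, 0.1509, 0.2256]
tcp_rot: [0.0, 0.451, 0.893, 0.001]
wrist_force: [0.1, -1.7, -1.9]
gripper_width: 0.365
finger_force: 60.3
```

{"method": "play_rows", "body": {
  "plan": [
    [[0,0,0.1],[0,0,0],1],
    [[0,0,0.1],[0,0,0],1],
    [[0,0,0],[0,0,0],1],
    [[0,0,0],[0,0,0],1],
    [[0,0,0],[0,0,0],1],
    [[0,0,0],[0,0,0],1],
    [[0,0,0],[0,0,0],1],
    [[0,0,0],[0,0,0],1]
  ]
}}

```text
clock: 6.4
tool_pos: [0.5536, 0.1456, 0.186]
tcp_rot: [0.0, 0.455, 0.891, 0.0]
wrist_force: [-0.2, 0.0, -2.9]
gripper_width: 0.366
finger_force: 60.2
```

Run:
```python
from h import *
s=bot.read_state();print(s["tool_pos"],s["gripper_width"],s["finger_force"])
ps,pt=eyes.capture("scene"),eyes.capture("top")
a=cv2.resize(ps["image"][110:250,220:360],(400,400),interpolation=cv2.INTER_CUBIC);b=cv2.resize(pt["image"][170:310,190:330],(400,400))
cv2.imwrite("pics/s1.png",np.hstack([a,b])[:,:,::-1])
print([ (proj(ps,[*s["tool_pos"][:2],z])-[220,110])*400/140 for z in(s["tool_pos"][2]-.0257,)])
plan([.553,.148,.190],36,2)
```

```text
[0.55356131 0.14558877 0.18601696] 0.36640396327024494 60.20317196846008
[array([197.1637262 , 203.89612164])]
0 [0.005, 0.003, -0.011] [0.002, 0.001, -0.005]
1 [0.005, 0.003, -0.011] [0.002, 0.001, -0.005]
```

View pics/s1.png

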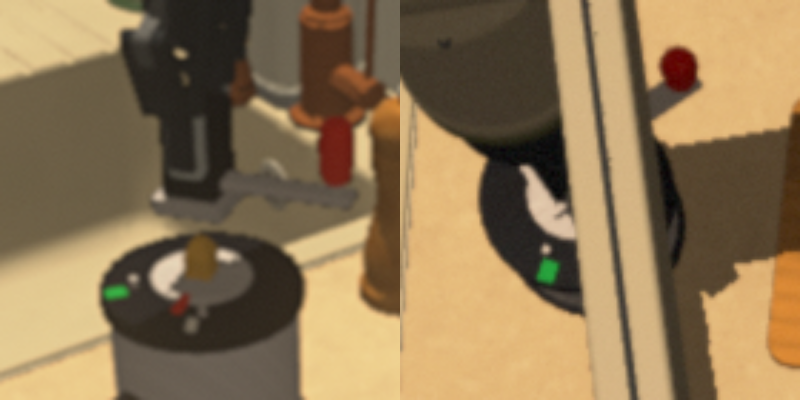

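Left half: the crank's foot is at (197,205), about 20 mm above the spindle tip at (202,237), with the knob at (336,150). Right half: the knob is at (678,67) and the hub is hidden by the arm. I'll check the hub offset relative to the spindle.

Run:
```python
from h import *
s=bot.read_state();T=s["tool_pos"];q=s["tcp_rot"]
phi=2*np.arctan2(q[2],q[1])-np.pi/2; a=phi-np.pi/2; print(np.degrees(phi))
ps,pt=eyes.capture("scene"),eyes.capture("top")
u0=T[2]-.0257
rays=[];
for p,(u,v) in((pt,(287,193)),(ps,(337,163))):
    h=hsv(p);m=win(((h[...,0]<6)|(h[...,0]>174))&(h[...,1]>150)&(h[...,2]>60),u,v,18)
    yy,xx=np.nonzero(m);print(m.sum(),xx.mean(),yy.mean())
    rays.append(ray(p,xx.mean(),yy.mean()))
A=[];b=[]
for c,d in rays:
    d=d/np.linalg.norm(d);M=np.eye(3)-np.outer(d,d);A.append(M);b.append(M@c)
K=np.linalg.solve(sum(A),sum(b));print("knob",K,"above underside",K[2]-u0)
H=K[:2]-.082*np.array([np.cos(a),np.sin(a)]);print("hub from knob",H,"tcp",T)
# spindle refit in scene only, z from before
h=hsv(ps);m=win((h[...,1]>100)&(h[...,0]>8)&(h[...,0]<30)&(h[...,2]>40),290,200,11)
yy,xx=np.nonzero(m);print("brass cols",m.sum(),xx.mean(),yy.min(),yy.max())
for X in ([.553,.148,.13],[T[0],T[1],.13]): print(proj(ps,X))
```

```text
35.9203754075614
133.0 287.2706766917293 194.33082706766916
217.0 337.08755760368666 162.42396313364054
knob [0.60235885 0.08041822 0.20497679] above underside 0.04498422829513107
hub from knob [0.5542527  0.14682453] tcp [0.55339679 0.1455891  0.18569256]
brass cols 167.0 289.8622754491018 191 208
[288.95211011 197.17142504]
[289.91725082 197.67420803]
```

{"method": "play_rows", "body": {
  "plan": [
    [[0.005,0,0.04],[0,0,0],1],
    [[0,0,0.03],[0,0,0],1],
    [[0,0,0.03],[0,0,0],1],
    [[0,0,0.03],[0,0,0],1],
    [[0,0,0.03],[0,0,0],1],
    [[0,0,0],[0,0,0],1],
    [[0,0,0],[0,0,0],1],
    [[0,0,0],[0,0,0],1]
  ]
}}

```text
clock: 7.4
tool_pos: [0.5529, 0.1464, 0.1537]
tcp_rot: [0.0, 0.455, 0.891, 0.0]
wrist_force: [0.5, -0.0, -3.0]
gripper_width: 0.369
finger_force: 60.2
```

{"method": "play_rows", "body": {
  "plan": [
    [[0,0,0.02],[0,0,0],1],
    [[0,0,0.02],[0,0,0],1],
    [[0,0,0.01],[0,0,0],1],
    [[0,0,0.01],[0,0,0],1],
    [[0,0,0],[0,0,0],1],
    [[0,0,0],[0,0,0],1],
    [[0,0,0],[0,0,0],1],
    [[0,0,0],[0,0,0],1]
  ]
}}

```text
clock: 8.2
tool_pos: [0.5527, 0.1464, 0.1415]
tcp_rot: [0.0, 0.455, 0.891, 0.0]
wrist_force: [-0.2, 0.7, -1.8]
gripper_width: 0.366
finger_force: 60.2
```

{"method": "play_rows", "body": {
  "plan": [
    [[0,0,0.01],[0,0,0],1],
    [[0,0,0],[0,0,0],1],
    [[0,0,0.005],[0,0,0],1],
    [[0,0,0],[0,0,0],1],
    [[0,0,0],[0,0,0],1],
    [[0,0,0],[0,0,0],1],
    [[0,0,0],[0,0,0],1],
    [[0,0,0],[0,0,0],1]
  ]
}}

```text
clock: 9.0
tool_pos: [0.553, 0.1464, 0.1396]
tcp_rot: [0.0, 0.455, 0.891, 0.0]
wrist_force: [-3.2, -1.3, 7.2]
gripper_width: 0.365
finger_force: 61.4
```

Fully home: there is upward contact force at the expected depth. Turning clockwise.

{"method": "play_rows", "body": {
  "plan": [
    [[0,0,0],[0,0,0.4],1],
    [[0,0,0],[0,0,0.4],1],
    [[0,0,0],[0,0,0.4],1],
    [[0,0,0],[0,0,0.4],1],
    [[0,0,0],[0,0,0.4],1],
    [[0,0,0],[0,0,0.4],1],
    [[0,0,0],[0,0,0.4],1],
    [[0,0,0],[0,0,0.4],1]
  ]
}}

```text
clock: 9.8
tool_pos: [0.5524, 0.1458, 0.1396]
tcp_rot: [0.0, 0.654, 0.756, -0.0]
wrist_force: [-7.1, -3.3, 9.9]
gripper_width: 0.368
finger_force: 61.7
```

{"method": "play_rows", "body": {
  "plan": [
    [[0,0,0],[0,0,0.4],1],
    [[0,0,0],[0,0,0.4],1],
    [[0,0,0],[0,0,0.4],1],
    [[0,0,0],[0,0,0.4],1],
    [[0,0,0],[0,0,0.4],1],
    [[0,0,0],[0,0,0.4],1],
    [[0,0,0],[0,0,0.4],1],
    [[0,0,0],[0,0,0.2],1]
  ]
}}

```text
clock: 10.6
tool_pos: [0.5515, 0.1455, 0.1396]
tcp_rot: [-0.0, 0.806, 0.591, -0.002]
wrist_force: [-12.2, -5.9, 14.2]
gripper_width: 0.366
finger_force: 62.2
```

Run:
```python
from h import *
s=bot.read_state();q=s["tcp_rot"];print(s["tool_pos"],s["wrist_force"],s["wrist_torque"],np.degrees(2*np.arctan2(q[2],q[1])-np.pi/2))
ps,pt=eyes.capture("scene"),eyes.capture("top")
a=cv2.resize(ps["image"][130:270,220:360],(400,400),interpolation=cv2.INTER_CUBIC);b=cv2.resize(pt["image"][170:310,190:330],(400,400))
cv2.imwrite("pics/t1.png",np.hstack([a,b])[:,:,::-1])
```

```text
[0.55147739 0.1454694  0.13955438] [-12.19007603  -5.9130786   14.23501228] [-0.96539707  2.29977228  0.12989764] -17.496748407316293
```

View pics/t1.png

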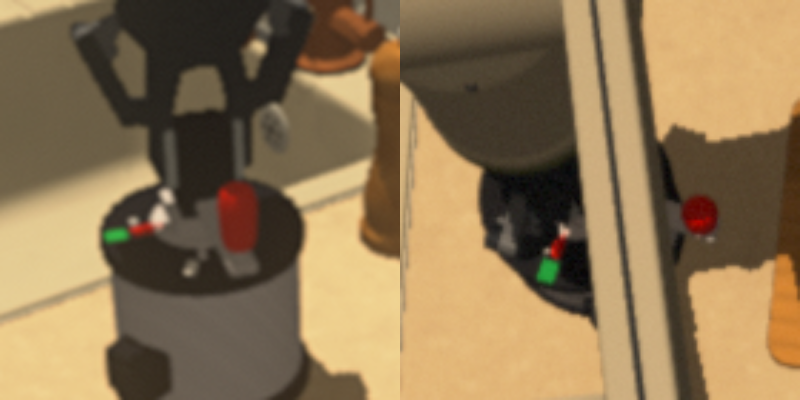

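The red pointer at left-half (140,230) reaches the green mark at (115,236). In the right half it points at green from (557,245) to (548,270). I'll turn a touch further, then back off slightly inside the play, relieve the side force and lift.

{"method": "play_rows", "body": {
  "plan": [
    [[0,0,0],[0,0,0.2],1],
    [[-0.002,-0.002,0],[0,0,0.1],1],
    [[-0.002,-0.002,0],[0,0,0],1],
    [[-0.001,-0.001,-0.003],[0,0,0],1],
    [[0,0,0],[0,0,0],1],
    [[0,0,0],[0,0,0],1],
    [[0,0,0],[0,0,-0.2],1],
    [[0,0,0],[0,0,-0.2],1]
  ]
}}

```text
clock: 11.5
tool_pos: [0.5517, 0.1457, 0.1396]
tcp_rot: [0.0, 0.801, 0.599, 0.0]
wrist_force: [-3.1, -1.5, 3.7]
gripper_width: 0.37
finger_force: 61.3
```

{"method": "play_rows", "body": {
  "plan": [
    [[0,0,-0.02],[0,0,0],1],
    [[0,0,-0.03],[0,0,0],1],
    [[0,0,-0.04],[0,0,0],1],
    [[0,0,-0.04],[0,0,0],1],
    [[0,0,-0.04],[0,0,0],1],
    [[0,0,-0.06],[0,0,0],1],
    [[0,0,-0.1],[0,0,0],1],
    [[0,0,-0.1],[0,0,0],1]
  ]
}}

```text
clock: 12.3
tool_pos: [0.5512, 0.1458, 0.2261]
tcp_rot: [-0.0, 0.801, 0.598, -0.0]
wrist_force: [0.3, -0.6, -2.3]
gripper_width: 0.368
finger_force: 60.2
```

Run:
```python
from h import *
s=bot.read_state();q=s["tcp_rot"];print(s["tool_pos"],s["wrist_force"],s["gripper_width"])
ps,pt=eyes.capture("scene"),eyes.capture("top")
a=cv2.resize(ps["image"][110:250,220:360],(400,400),interpolation=cv2.INTER_CUBIC);b=cv2.resize(pt["image"][170:310,190:330],(400,400))
cv2.imwrite("pics/t2.png",np.hstack([a,b])[:,:,::-1])
plan([.53,-.13,.2],0,6)
```

```text
[0.5511587  0.14577912 0.22608314] [ 0.31307215 -0.61703374 -2.34426933] 0.3681798922980168
0 [-0.226, 0.047, 0.024] [0.007, -0.002, -0.32]
1 [-0.228, 0.036, 0.024] [0.007, -0.002, -0.32]
2 [-0.23, 0.025, 0.024] [0.007, -0.002, -0.32]
3 [-0.231, 0.014, 0.024] [0.007, -0.002, -0.32]
4 [-0.231, 0.003, 0.024] [0.007, -0.002, -0.32]
5 [-0.231, -0.008, 0.024] [0.007, -0.002, -0.32]
```

View pics/t2.png

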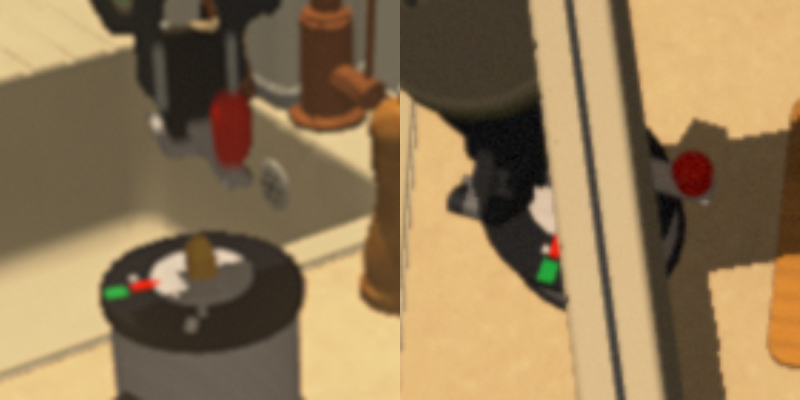

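The pointer is at green, left half (145,285) against (115,292). The crank is off the spindle and still upright in the grip. Heading back to the board.

{"method": "play_rows", "body": {
  "plan": [
    [[-0.22,0.045,0.02],[0,0,-0.32],1],
    [[-0.22,0.035,0.02],[0,0,-0.32],1],
    [[-0.22,0.025,0.02],[0,0,-0.32],1],
    [[-0.22,0.015,0.02],[0,0,-0.32],1],
    [[-0.22,0.005,0.02],[0,0,-0.32],1],
    [[-0.22,-0.01,0.02],[0,0,-0.32],1],
    [[0,0,0.1],[0,0,0],1],
    [[0,0,0.1],[0,0,0],1]
  ]
}}

```text
clock: 13.2
tool_pos: [0.5295, -0.1211, 0.1602]
tcp_rot: [0.0, 0.708, 0.706, 0.0]
wrist_force: [-0.1, 0.2, -3.1]
gripper_width: 0.365
finger_force: 60.4
```

{"method": "play_rows", "body": {
  "plan": [
    [[0,0,0.1],[0,0,0],1],
    [[0,0,0.1],[0,0,0],1],
    [[0,0,0.1],[0,0,0],1],
    [[0,0,0.1],[0,0,0],1],
    [[0,0,0.05],[0,0,0],1],
    [[0,0,0],[0,0,0],1],
    [[0,0,0],[0,0,0],1],
    [[0,0,0],[0,0,0],1]
  ]
}}

```text
clock: 14.0
tool_pos: [0.5306, -0.1195, 0.0722]
tcp_rot: [0.001, 0.707, 0.707, 0.0]
wrist_force: [0.0, 0.7, -2.1]
gripper_width: 0.369
finger_force: 60.3
```

Run:
```python
from h import *
s=bot.read_state();print(s["tool_pos"],s["tcp_rot"],s["wrist_force"])
p=eyes.capture("top");r=eyes.recognise("board_top",p)[0];print(r,at(p,*r["rect"][:2],.02))
```

```text
[ 0.53061052 -0.11953641  0.07224469] [9.60326606e-04 7.07100468e-01 7.07112273e-01 4.89029999e-04] [ 0.03198123  0.70163366 -2.13350488]
{'rect': [390.2, 257.9, 140.4, 106.7], 'conf': 0.93} [ 0.53573322 -0.10941067  0.02      ]
```

Position is over the board. Lowering.

{"method": "play_rows", "body": {
  "plan": [
    [[0,0,0.05],[0,0,0],1],
    [[0,0,0.04],[0,0,0],1],
    [[0,0,0.02],[0,0,0],1],
    [[0,0,0.01],[0,0,0],1],
    [[0,0,0.005],[0,0,0],1],
    [[0,0,0],[0,0,0],1],
    [[0,0,0],[0,0,0],1],
    [[0,0,0],[0,0,0],1]
  ]
}}

```text
clock: 14.9
tool_pos: [0.5298, -0.1193, 0.046]
tcp_rot: [0.0, 0.707, 0.707, 0.0]
wrist_force: [0.6, -0.0, -2.2]
gripper_width: 0.37
finger_force: 60.6
```

{"method": "play_rows", "body": {
  "plan": [
    [[0,0,0.005],[0,0,0],1],
    [[0,0,0.005],[0,0,0],1],
    [[0,0,0],[0,0,0],1],
    [[0,0,0],[0,0,0],1],
    [[0,0,0],[0,0,0],1],
    [[0,0,0],[0,0,0],1],
    [[0,0,0],[0,0,0],1],
    [[0,0,0],[0,0,0],1]
  ]
}}

```text
clock: 15.7
tool_pos: [0.53, -0.1194, 0.0457]
tcp_rot: [0.0, 0.707, 0.707, 0.0]
wrist_force: [-8.3, 2.7, 15.3]
gripper_width: 0.371
finger_force: 62.5
```

{"method": "play_rows", "body": {
  "plan": [
    [[0,0,-0.004],[0,0,0],1],
    [[0,0,0],[0,0,0],0.8],
    [[0,0,0],[0,0,0],0.6],
    [[0,0,0],[0,0,0],0.4],
    [[0,0,0],[0,0,0],0.2],
    [[0,0,0],[0,0,0],0],
    [[0,0,0],[0,0,0],0],
    [[0,0,0],[0,0,0],0]
  ]
}}

```text
clock: 16.5
tool_pos: [0.5296, -0.1192, 0.0446]
tcp_rot: [-0.0, 0.707, 0.707, -0.0]
wrist_force: [0.6, 0.1, 0.3]
gripper_width: 1.002
finger_force: 0.0
```

{"method": "play_rows", "body": {
  "plan": [
    [[0,0,0],[0,0,0],0],
    [[0,0,-0.1],[0,0,0],0],
    [[0,0,-0.2],[0,0,0],0],
    [[0,0,-0.2],[0,0,0],0],
    [[0,0,-0.2],[0,0,0],0],
    [[0,0,-0.1],[0,0,0],0],
    [[0,0,0],[0,0,0],0],
    [[0,0,0],[0,0,0],0]
  ]
}}

```text
clock: 17.3
tool_pos: [0.5298, -0.1193, 0.2048]
tcp_rot: [0.0, 0.707, 0.707, 0.0]
wrist_force: [-0.3, 0.1, -1.3]
gripper_width: 1.004
finger_force: 0.0
```

Run:
```python
from h import *
p=eyes.capture("scene");cv2.imwrite("pics/end.png",cv2.resize(p["image"][140:440,220:520],(600,600))[:,:,::-1])
s=bot.read_state();print(s["clock"],s["tool_pos"],s["wrist_force"])
```

```text
17.35 [ 0.52909702 -0.11904877  0.20351516] [-0.26710229 -0.64905593 -0.17764388]
```

View pics/end.png

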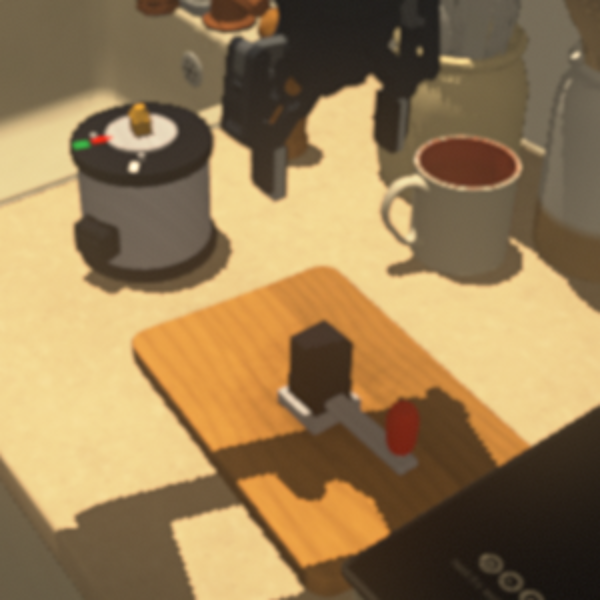

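The crank stands upright on the board at (320,370), the pointer at (100,140) meets the green mark at (80,145), and the gripper is clear.

```bash
python3 -c "
from workcell import workorder
print(workorder.hand_in())"
```

```text
the job is handed in; nothing more can be done
None
```

The crank was fitted home on the spindle, turned clockwise until the red pointer met the green mark, and stood upright on the board again; I handed the job in at about 17 s, and no verdict was returned.

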